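# Open the empty receipt printer for a new paper roll

### The arm

A 6-joint arm with a two-finger parallel gripper is mounted at the origin on the work surface. World frame = base frame: x ahead of the robot, y to its left, z up, the work surface at z = 0. Lengths are in m, angles in rad, forces in N, time in s.
With the tool pointing down it reaches from about 0.4 to 0.825 m from the base axis. Payload 7 kg.
Tool frame: the origin (TCP) lies midway between the tips of the shut fingers; the grasp point (between the pads) lies arm.hold_point_z behind it (arm.hold_point_z is the distance from the TCP to the grasp point, in m); z points along the fingers, y is the line along which they close (so a half turn about z gives the same grasp; the last joint's range is limited). The gripper opens to 88 mm and grips with 3 to 60 N. Pads are 19 mm wide; open, the fingers measure 130 mm over their backs; the gripper's body (78 mm by 193 mm) begins 47 mm behind the grasp point.
Start: joints at [-1.001, 0.359, 0.012, 0, -1.224, -0.288], TCP at [0.188, -0.648, 0.227] pointing down, gripper open.
Joint ranges: [-3.07, 3.07], [-1.43, 2.12], [-1.02, 1.25], [-3.03, 1.67], [-3.05, -0], [-3.03, 3.03]. Speed limits (rad/s): [2.39, 2.39, 3.01, 3.14, 3.14, 3.14].

### API

Orientations are given as [roll, pitch, yaw] about the fixed x, y, z axes, in that order (R = Rz(yaw) Ry(pitch) Rx(roll)).
In Python, from station import arm gives the robot as it stands.
- The arm moves only by the shell command python3 -m crank 'ROWS' [OPENING] [FORCE]. ROWS is JSON, a list that holds one entry, the list of rows, each a list of 4 numbers: the shift along the tool's x, y, z in units of 25 mm (1.0 is 25 mm), then the turn about the tool's z in units of 5 degrees (1.0 is 5 degrees). A call has 1 to 12 rows; each row is the pose to reach, as a shift and turn from the pose commanded when the call began, along the tool's axes at that moment; what a row does not reach only later rows make up. A row lasts 1/8 s, in which the tool goes at most 62.5 mm and 10.7 degrees, less where a joint would pass 70% of its speed; a pose out of reach is approached as far as the arm can. A call with a gripper value outside its range is refused whole. OPENING is the closure, from 0 (fully open) to 1 (shut), set as the call begins (- or left out, the last holds). The fingers move at their own pace and stop on an object; FORCE is the grip in N (left out, the last holds). Time passes only in rows, so rows that repeat a pose let the fingers close. It gives the time, the measured TCP pose, the force, the opening and the grip force at its end, in the units of the state.
- arm.get_state(): the state, without advancing time (a new reading comes with each control period).
- arm.grab_frame(name): name is "scene" or "side" or "wrist"; returns (picture, depth): 384x512x3 uint8, red, green, blue; 384x512 float32, m along the optical axis (not along the pixel's ray), 0 where there is no reading.
- arm.get_calibration(name): a dict with "mtx" (3x3 intrinsics, pixels), "R" (3x3) and "t" (3): a world point X has camera coordinates R X + t; the wrist camera has in their place "mount" (4x4, takes a point from camera to tool coordinates, whose origin is the TCP and whose axes are the flange's). Camera axes: x right, y down, z forward; pixel columns grow to the right and rows downward; lengths in m; the calibration is good to about 2 mm. A picture is of the moment at which its call begins: read the wrist's pose just before it. get_calibration takes no time and is no camera call.
- arm.job_done(): hands the job in; it is judged then, once.
Trained networks look in the newest picture that a camera, given by its name, has taken for a name from the list of things; names that differ only in an ending like _2 or _b are one class to them, and where a whole thing is asked for, a point or a joint stands for the part that bears it (a point fixed in the world has none). Each returns a list of dicts, best first, with "score" (0 to 1); they miss things now and then, are a little off and sometimes report something else, mostly with a low value. They report only what shows in the picture. A call takes as long as a camera call. They do not tell look-alikes from the thing itself.
- arm.recognise(thing, camera): "extent" ([left, top, width, height] in pixels, round what is visible of it).
- arm.trace(thing, camera): "mask" (384x512 bool, what is visible of it) and "extent" ([left, top, width, height] in pixels, round what is visible of it).
The state is a dict: "t": time; "q": joint angles; "qd": joint speeds; "joint_efforts": joint torques, N m; "eef_pos": TCP position; "ee_rot": TCP orientation; "force": force on the tool from outside, world axes, zero at the start; "moment": the same for the moment, N m; "width": finger opening in m; "gripper_force": force on a finger pad.
Only numpy, scipy, OpenCV 4.12 (cv2) and the standard library are available. Lean on these libraries where they do the work, as an engineer would, in place of code of your own. Each camera call takes 0.05 s, during which the arm holds its last target. There are 200 camera calls.

### The job

The receipt printer on the laundry counter has run out of paper. Press its cover-open key with a fingertip so that the cover pops up, then put the fingers under the cover's front lip and push it gently up and over backwards, until it rests fully open by itself for the new roll. Only touch and push: do not grip the cover or fling it, do not lift or shift the printer, and leave the other things on the counter where they are.

Things in the scene. Friction and masses are not known exactly. Their poses are not given: they have to be found in the camera images.
- printer: charcoal receipt printer standing loose on rubber feet, 1.7 kg; case 180 deep (its x) x 144 wide (y) x 106 mm high, 113 with the cover. Origin: centre of its underside. Its x axis points from its front face (x = -90 mm, towards the robot) to its rear, y to its left seen from the robot, z up. A fixed shoulder 43 mm wide (y = -72 to -29 mm) runs along its right side and bears the key
- cover: the printer's top cover, a plate 98 mm wide (printer y = -28 to +70 mm), 143 long and 7 mm thick, 0.14 kg. Origin on the hinge axis at mid width; its x axis runs along its underside, the lip's edge at x = -139 mm; z points out of its top. Below it, 30 mm in from the lip's edge, hangs the rubber platen roller, 12 mm thick, reaching 16 mm below the plate
- cover_hinge (a joint): angle of the cover, rad: 0 shut and latched (reads up to 0.01), 0.19 popped ajar on its spring pin (lip 26 mm higher than shut), 1.57 upright, 1.92 fully open on its stop, leaning backwards. No spring beyond 0.19: it falls shut from below about 1.6 and falls open beyond. Under 2 N at the lip moves it. Pushed down shut it latches again
- hinge_axis (a point): point on the cover's hinge axis at mid width: 35 mm behind, 21 mm left of and 106 mm above the printer's origin. The axis runs along the printer's y
- lip (a point): middle of the lower front edge of the cover's lip, 139 mm from the hinge axis; moves with the cover. The lip is as wide as the cover (98 mm), 7 mm thick and stands out 14 mm in front of the case's front face when shut, with nothing below it down to the counter
- key_top (a point): centre of the top of the cover-open key: light grey, ribbed, 30 (printer x) x 26 mm (y), near the front of the right shoulder, 58 mm in front of and 51 mm right of the printer's origin; top 113 mm above the counter, 7 mm above the shoulder, 10 mm clear of the cover's edge. The small round button and lamps behind it on the shoulder do nothing
- key_travel (a joint): how far the key is pressed straight down, m: 0 to 0.005. It needs 2 N to start and 5 N at full travel, springs back, and unlatches the cover from about 0.004 on
- roll_middle (a point): bystander: centre of the spare paper roll, white, 60 mm across, 80 mm high, standing on end (this point is 40 mm above the counter)
- tape_dispenser: bystander: black tape dispenser with a tape roll, 150 x 55 mm, 96 mm high; origin at the centre of its underside, x along its length
- calculator: bystander: black desk calculator lying flat, 150 x 105 x 18 mm; origin at the centre of its underside, x along its length
- stapler: bystander: dark stapler, 135 x 34 x 38 mm; origin at the centre of its underside, x along its length
There are look-alikes about, which are no part of the job. Several things look just like the printer: the one meant starts nearest to the robot's base.

How it is judged:
By the outcome, as a careful person would: the job done as asked, in the order asked, and still so for the second after the job is handed in, with the robot touching nothing.
It also fails if it takes over 42 s, if anything falls off the work surface, if the arm or the gripper's body presses on something with over 40 N, if the wrist force passes 120 N, or if a joint passes its speed limit or range.

## Working session

There is one attempt and no reset: what is moved stays moved. The work goes in short steps, Python scripts to look and compute and a shell command to move; the robot and the scene stay as the last step left them, time stands still between calls to the robot, and variables do not carry over. Pictures are saved under pics/ and viewed, at most 10 in all, crops included, and the job is handed in when it is done.

```bash
mkdir -p pics; ls
cat > h.py <<'E'
import numpy as np, cv2
from station import arm
from scipy.spatial.transform import Rotation as Ro
def cam(name):
    s=arm.get_state(); c=arm.get_calibration(name); p,d=arm.grab_frame(name); K=np.array(c["mtx"])
    if name=="wrist":
        M=np.array(c["mount"]); Rt=Ro.from_euler('xyz',s["ee_rot"]).as_matrix()
        R=Rt@M[:3,:3]; o=Rt@M[:3,3]+np.array(s["eef_pos"])
    else:
        R=np.array(c["R"]).T; o=-R@np.array(c["t"])
    return p,d,K,R,o
def cloud(d,K,R,o):
    v,u=np.mgrid[:384,:512]; 
    P=np.stack([(u-K[0,2])/K[0,0]*d,(v-K[1,2])/K[1,1]*d,d],-1)
    W=P@R.T+o; W[d<=0]=np.nan; return W
def save(p,n): cv2.imwrite('pics/'+n,p[:,:,::-1])
E
python3 - <<'E'
from h import *
ims=[]
for n in("scene","side"):
    p,d,K,R,o=cam(n); W=cloud(d,K,R,o); ims.append(p)
    print(n,o.round(2),R[:,2].round(2))
    for th in("printer","cover","key_top"):
        for r in arm.trace(th,n):
            m=r["mask"]; w=W[m]; print(th,round(r["score"],2),r["extent"],np.nanmedian(w,0).round(3),np.nanmin(w,0).round(3),np.nanmax(w,0).round(3))
save(cv2.resize(np.vstack(ims),(450*1,600*1)) if 0 else np.vstack([cv2.resize(i,(400,300)) for i in ims]),'a.png')
print(arm.get_state())
E
```

```text
pics
scene [1.5  0.17 0.66] [-0.83 -0.16 -0.53]
printer 0.82 [251.3, 169.0, 75.2, 70.4] [0.655 0.093 0.099] [ 0.299 -0.033 -0.002] [0.705 0.183 0.121]
printer 0.67 [150.4, 201.2, 78.7, 86.8] [ 0.877 -0.103  0.106] [ 0.573 -0.263 -0.001] [ 0.922 -0.039  0.121]
cover 0.82 [275.6, 170.6, 51.2, 28.4] [0.586 0.117 0.116] [ 0.305  0.054 -0.001] [0.65  0.184 0.121]
cover 0.71 [151.6, 213.1, 57.8, 40.4] [ 0.86  -0.131  0.115] [ 0.76  -0.188  0.027] [ 0.922 -0.082  0.121]
key_top 0.5 [200.3, 238.6, 13.9, 8.3] [ 0.869 -0.061  0.114] [ 0.853 -0.077  0.107] [ 0.883 -0.049  0.116]
key_top 0.35 [129.4, 188.4, 46.5, 33.9] [ 0.64  -0.315  0.017] [ 0.543 -0.379  0.002] [ 0.705 -0.258  0.022]
side [0.53 0.88 0.96] [ 0.08 -0.71 -0.7 ]
cover 0.68 [153.1, 136.7, 55.4, 27.5] [ 0.847 -0.126  0.116] [ 0.775 -0.233 -0.   ] [ 0.97  -0.078  0.124]
cover 0.56 [240.1, 200.3, 71.2, 48.5] [0.57  0.126 0.116] [ 0.489  0.002 -0.   ] [0.654 0.185 0.125]
key_top 0.42 [289.8, 201.4, 8.9, 6.9] [0.528 0.059 0.114] [0.513 0.044 0.11 ] [0.542 0.071 0.117]
{'t': 0.4, 'q': array([-1.00090993e+00,  3.58740660e-01,  1.17846541e-02, -6.41407290e-05,
       -1.22408516e+00, -2.88116108e-01]), 'qd': array([-0.00134093, -0.00178214,  0.00121622,  0.00189992, -0.00118169,
        0.00263823]), 'joint_efforts': array([ 2.69634802e-04, -5.81675005e+01,  2.92920238e+01,  6.99347645e+00,
        1.08225003e-02, -5.62328330e-05]), 'eef_pos': array([ 0.18766338, -0.64830228,  0.22640836]), 'ee_rot': array([ 3.14134076e+00, -1.17390833e-05, -2.85984416e+00]), 'force': array([ 0.61852555, -0.36839542, -0.76876428]), 'moment': array([ 0.01614744,  0.03471809, -0.01705723]), 'gripper_force': 0.0, 'width': 0.08802081026760354}
```

View pics/a.png

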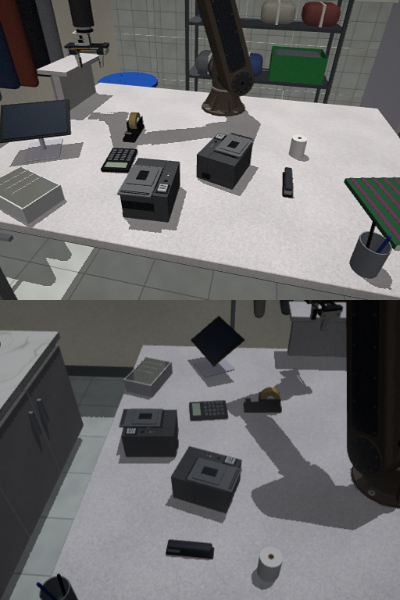

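Run:
```python
from h import *
print("hold",arm.hold_point_z)
for n in("scene","side"):
    p,d,K,R,o=cam(n); W=cloud(d,K,R,o)
    z=W[...,2]; B=(abs(W[...,0]-.6)<.16)&(abs(W[...,1]-.09)<.15)
    for lo,hi,nm in((.095,.130,'top'),(.1105,.13,'cover+key'),(.100,.1095,'shoulder')):
        m=(B&(z>lo)&(z<hi)).astype(np.uint8); m=cv2.morphologyEx(m,cv2.MORPH_OPEN,np.ones((2,2)))
        k,l,st,_=cv2.connectedComponentsWithStats(m)
        for i in range(1,k):
            if st[i,4]<25: continue
            w=W[l==i]; c,s,a=cv2.minAreaRect((w[:,:2]*1000).astype(np.float32))
            print(n,nm,st[i],np.round(c,1),np.round(s,1),round(a,1),w.mean(0).round(4))
    for r in arm.trace("key_top",n): print('key',round(r["score"],2),np.nanmedian(W[r["mask"]],0).round(4))
    if n=="side":
        save(cv2.resize(p[180:270,210:330],(640,480),interpolation=cv2.INTER_CUBIC),'b.png')
```

```text
hold 0.0188
scene top [ 253  171   74   46 2043] [500.   94.3] [137.  390.7] 80.7 [nan nan nan]
scene top [224 208   7   9  46] [671.4 -67.1] [189.5  10.5] 11.1 [ 0.7206 -0.057   0.088 ]
scene cover+key [277 171  50  31 919] [479.4 123.5] [ 89.1 339.3] 81.7 [nan nan nan]
scene cover+key [278 172  11   7  50] [528.  61.] [22.7 30.1] 75.9 [0.5313 0.0611 0.1119]
scene shoulder [253 174  72  41 909] [548.3 148.5] [133.9 354. ] 58.1 [nan nan nan]
scene shoulder [224 208   7   9  42] [671.4 -67.1] [189.5  10.5] 11.1 [ 0.7285 -0.0552  0.0942]
key 0.19 [0.5857 0.1186 0.1158]
side top [209 172  15   7  85] [737.1 -49.6] [15.3 38. ] 102.9 [nan nan nan]
side top [ 220  188   91   61 3650] [541.4  98.6] [284.5 158.4] 41.3 [nan nan nan]
side cover+key [288 201  14  10 101] [525.5  60.4] [31.5 29.3] 68.0 [0.5252 0.0615 0.113 ]
side cover+key [ 241  202   70   45 1918] [525.7 109.7] [222.7 120.4] 42.2 [nan nan nan]
side shoulder [209 172  15   6  53] [735.4 -47.6] [37.9 14.6] 21.5 [nan nan nan]
side shoulder [ 220  188   71   57 1207] [609.  88.] [140.8 148.7] 71.3 [nan nan nan]
side shoulder [300 204  10  11  70] [493.6  18.2] [145.6  15.2] 78.7 [0.5006 0.0575 0.0979]
side shoulder [280 243  10   6  35] [544.9 178.8] [20.9  8.1] 3.5 [0.5442 0.1786 0.1019]
key 0.62 [0.5276 0.0606 0.1139]
key 0.5 [ 0.866  -0.0541  0.1137]
```

View pics/b.png

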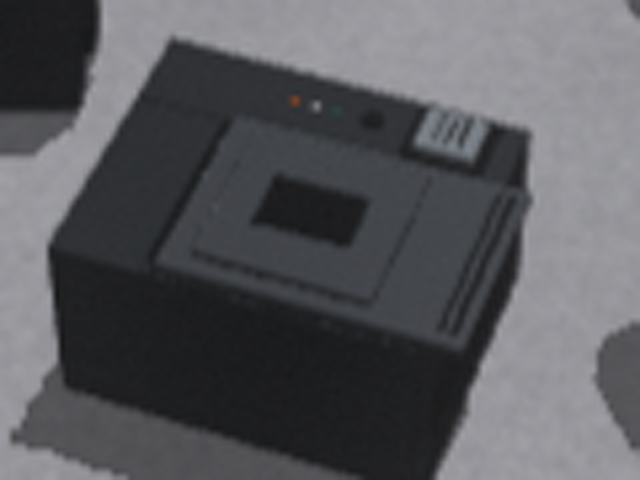

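Run:
```python
from h import *
p,d,K,R,o=cam("side")
def ray(u,v,z):
    r=R@np.linalg.inv(K)@np.array([210+u/5.333,180+v/5.333,1]); return (o+r*(z-o[2])/r[2])
c=[ray(*a,.113) for a in((528,190),(465,348),(158,265),(235,118))]
e=[ray(*a,.106) for a in((173,38),(528,130))]
for x in c+e: print(x.round(4))
for a,b in((c[0],c[3]),(c[1],c[2]),(c[0],c[1]),(c[3],c[2]),(e[1],e[0])): 
    v=b-a; print(np.degrees(np.arctan2(v[1],v[0])).round(1),np.linalg.norm(v).round(4))
# top-surface fit, cleaned
W=cloud(d,K,R,o)
m=(abs(W[...,0]-.59)<.13)&(abs(W[...,1]-.11)<.12)&(W[...,2]>.1105)&(W[...,2]<.122)
m=cv2.erode(m.astype(np.uint8),np.ones((3,3)))
k,l,st,_=cv2.connectedComponentsWithStats(m)
i=1+np.argmax(st[1:,4]); w=W[l==i]; print(cv2.minAreaRect((w[:,:2]*1000).astype(np.float32)),np.nanmean(w,0))
```

```text
[0.4911 0.0921 0.113 ]
[0.5165 0.1849 0.113 ]
[0.651  0.1478 0.113 ]
[0.6258 0.056  0.113 ]
[ 0.6612 -0.0024  0.106 ]
[0.4913 0.0478 0.106 ]
-15.0 0.1394
-15.4 0.1395
74.7 0.0962
74.6 0.0951
-16.5 0.1773
((572.0033569335938, 121.25202941894531), (96.62132263183594, 137.45152282714844), 74.34705352783203) [0.56956327 0.12571873 0.11670137]
```

```bash
python3 -m crank '[[[-2,2,0,-1],[-4,4.5,0,-3],[-6,6.7,0,-5],[-8,9,0,-7],[-10,11.2,0,-9],[-12,13.5,0,-11],[-14,15.7,0,-11.7],[-16,18,0,-11.7],[-18,20.2,0,-11.7],[-19.5,21.9,0.6,-11.7],[-20.5,23,1.2,-11.7],[-20.9,23.4,1.8,-11.7]]]' 1 20; python3 -m crank '[[[0,0,0,0],[0,0,0,0]]]'
python3 - <<'E'
from h import *
s=arm.get_state(); print(s); Rt=Ro.from_euler('xyz',s["ee_rot"]).as_matrix(); print(Rt.T@(np.array([.5275,.0595,.113])-s["eef_pos"])/.025)
p,d,K,R,o=cam("wrist"); W=cloud(d,K,R,o); save(p,'c.png')
for r in arm.trace("key_top","wrist"): m=r["mask"]; w=W[m]; w=w[w[:,2]>.11]; print(r["score"],r["extent"],np.nanmedian(w,0), (np.nanmax(w,0)+np.nanmin(w,0))/2 if len(w) else 0)
E
```

```text
t: 2.15
eef_pos: [0.5112, 0.0269, 0.1936]
ee_rot: [-3.139, 0.002, -1.838]
force: [0.5, -0.1, 0.5]
width: 0.0005
gripper_force: 0.0
t: 2.4
eef_pos: [0.5098, 0.0246, 0.1928]
ee_rot: [3.141, -0.0, -1.838]
force: [-0.9, -0.3, -1.1]
width: 0.0007
gripper_force: 0.0
{'t': 2.4, 'q': array([ 4.33512691e-01,  1.13764498e-01, -3.94619433e-01,  6.39303139e-05,
       -1.06306470e+00, -7.00617347e-01]), 'qd': array([-2.28227449e-02, -2.01510264e-02, -5.99787151e-03, -4.51217071e-04,
       -4.60010312e-05, -4.83884130e-04]), 'joint_efforts': array([  0.9112813 , -35.32099485,  27.32193768,   6.46371514,
         0.04444607,  -0.03696689]), 'eef_pos': array([0.5098422 , 0.02462135, 0.19281612]), 'ee_rot': array([ 3.14113001e+00, -4.63222890e-04, -1.83786977e+00]), 'force': array([-0.88499503, -0.25492997, -1.13053601]), 'moment': array([-0.00622156,  0.10997922, -0.03148508]), 'gripper_force': 0.0, 'width': 0.0006837521424545389}
[-1.53356563 -0.31455552  3.19178954]
0.5 [232.0, 218.0, 31.6, 26.6] [0.52035236 0.04455051 0.11210675] [0.52036158 0.04030822 0.15238932]
```

View pics/c.png

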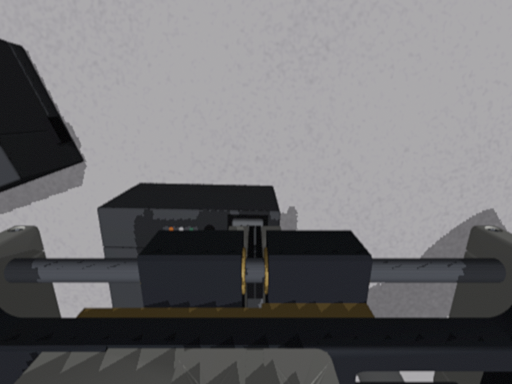

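```bash
python3 -m crank '[[[-0.8,-0.15,0.3,0],[-1.53,-0.31,0.8,0],[-1.53,-0.31,1.8,0],[-1.53,-0.31,2.6,0],[-1.53,-0.31,2.8,0],[-1.53,-0.31,2.8,0]]]'
python3 - <<'E'
from h import *
p,d,K,R,o=cam("side"); save(cv2.resize(p[150:270,200:360],(640,480),interpolation=cv2.INTER_CUBIC),'d.png')
E
```

```text
t: 3.25
eef_pos: [0.5278, 0.0596, 0.1227]
ee_rot: [3.141, -0.001, -1.839]
force: [-0.5, -1.0, -0.3]
width: 0.0006
gripper_force: 0.0
```

View pics/d.png

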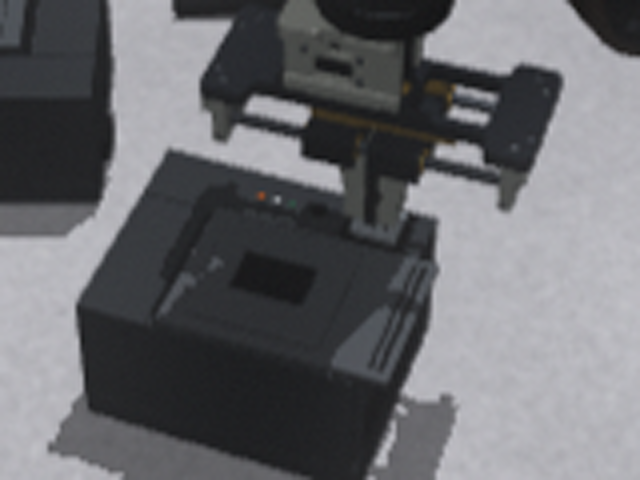

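The picture shows the shut fingertips at about (375, 225), right over the key. I press straight down in small steps.

```bash
python3 -m crank '[[[0,0,0.3,0],[0,0,0.4,0],[0,0,0.48,0],[0,0,0.54,0],[0,0,0.58,0],[0,0,0.58,0]]]'
python3 - <<'E'
from h import *
p,d,K,R,o=cam("side"); W=cloud(d,K,R,o); save(cv2.resize(p[150:270,200:360],(640,480),interpolation=cv2.INTER_CUBIC),'e.png')
# cover height near lip centre (printer x=-90,y=21)
c,s=np.cos(np.radians(-15.3)),np.sin(np.radians(-15.3)); L=(W[...,:2]-[.5973,.0919])@np.array([[c,-s],[s,c]])
m=(abs(L[...,0]+.09)<.012)&(abs(L[...,1]-.04)<.025)&(W[...,2]>.09); print(np.nanmedian(W[m][:,2]))
E
```

```text
t: 4.05
eef_pos: [0.5276, 0.0594, 0.1085]
ee_rot: [-3.142, 0.0, -1.839]
force: [-3.1, 1.1, 4.7]
width: -0.0001
gripper_force: 2.4
0.4982249677644999
```

View pics/e.png

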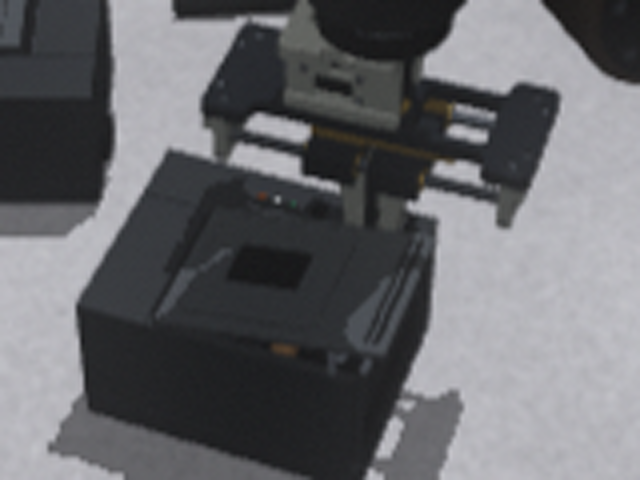

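The cover has popped: a gap with orange shows below its left edge at (285–340, 350). I lift away, turn by 90° and go in front of the lip.

```bash
python3 -m crank '[[[0,0,-1,0],[0,0,-2.4,0],[0,0,-3.6,0],[-0.5,0.5,-3.6,-2],[-1,1,-3.6,-4],[-1.5,1.5,-3.6,-6],[-2,2,-3.6,-8],[-2.83,2.54,-3.6,-10],[-2.83,2.54,-3.6,-12],[-2.83,2.54,-3.6,-14],[-2.83,2.54,-3.6,-16],[-2.83,2.54,-3.6,-18]]]';  python3 -m crank '[[[0,0,0,0],[0,0,0,0]]]'
python3 - <<'E'
from h import *
s=arm.get_state(); print(s["q"].round(2))
p,d,K,R,o=cam("side"); W=cloud(d,K,R,o)
c,sn=np.cos(np.radians(-15.3)),np.sin(np.radians(-15.3)); D=W[...,:2]-[.5973,.0919]
lx=D@[c,sn]; ly=D@[-sn,c]; z=W[...,2]
m=(ly>.0)&(ly<.062)&(lx>-.12)&(lx<.02)&(z>.1)&(z<.16)
for a in np.arange(-.12,.02,.01):
    k=m&(lx>=a)&(lx<a+.01); print(a.round(3),k.sum(),np.nanmedian(z[k]).round(4) if k.any() else 0)
for r in arm.trace("cover","side"): print(r["score"],r["extent"])
save(cv2.resize(p[150:270,200:360],(640,480),interpolation=cv2.INTER_CUBIC),'f.png')
p=cam("scene")[0]; cv2.imwrite('pics/g.png',cv2.resize(p[120:270,200:400],(640,480))[:,:,::-1])
E
```

```text
t: 5.6
eef_pos: [0.4852, 0.1444, 0.1981]
ee_rot: [3.142, 0.0, -0.262]
force: [0.3, -0.4, -0.3]
width: 0.0006
gripper_force: 0.0
t: 5.85
eef_pos: [0.4852, 0.1444, 0.1983]
ee_rot: [3.142, 0.0, -0.272]
force: [1.2, 0.1, -0.8]
width: -0.0
gripper_force: 0.0
[ 0.68  0.1  -0.4   0.   -1.07  0.62]
-0.12 0 0
-0.11 0 0
-0.1 92 0.1393
-0.09 106 0.1369
-0.08 83 0.1357
-0.07 81 0.1339
-0.06 99 0.1334
-0.05 88 0.1338
-0.04 89 0.1321
-0.03 88 0.1304
-0.02 80 0.1286
-0.01 87 0.1267
-0.0 82 0.1245
0.01 82 0.1224
0.83 [241.5, 200.8, 66.5, 39.5]
0.69 [153.8, 138.4, 55.0, 25.8]
```

View pics/f.png

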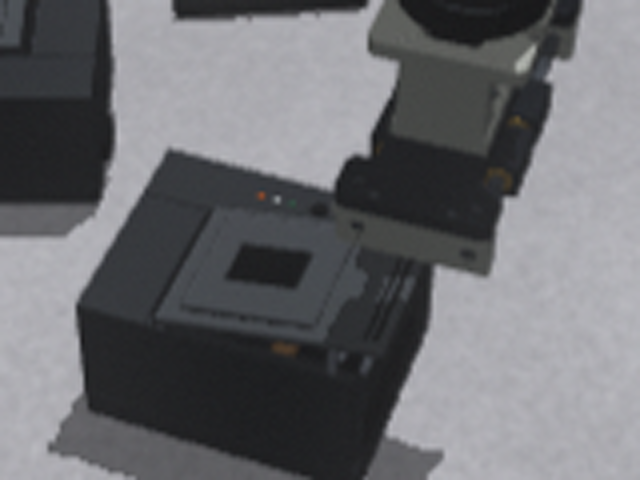

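```bash
python3 -m crank '[[[0,0,2,0],[0,0,3.4,0],[0,0,4,0],[0,0,4.1,0],[0.2,0,4.1,0],[0.32,0,4.1,0],[0.32,0,4.1,0]]]'; python3 -m crank '[[[0.06,0,0,0],[0.12,0,0,0],[0.12,0,0,0]]]'
python3 - <<'E'
from h import *
p,d,K,R,o=cam("scene"); cv2.imwrite('pics/h.png',cv2.resize(p[120:270,200:400],(640,480))[:,:,::-1])
s=arm.get_state();print(s["eef_pos"],s["force"])
E
```

```text
t: 6.88
eef_pos: [0.4936, 0.1425, 0.0967]
ee_rot: [-3.14, -0.001, -0.268]
force: [-1.2, 0.6, -1.0]
width: 0.0004
gripper_force: 0.0
t: 7.25
eef_pos: [0.4946, 0.1417, 0.0956]
ee_rot: [3.141, 0.002, -0.269]
force: [-6.0, 3.7, 2.3]
width: 0.0007
gripper_force: 3.6
[0.49456621 0.1416936  0.09563061] [-7.27506251  4.18907199  1.9981996 ]
```

View pics/h.png

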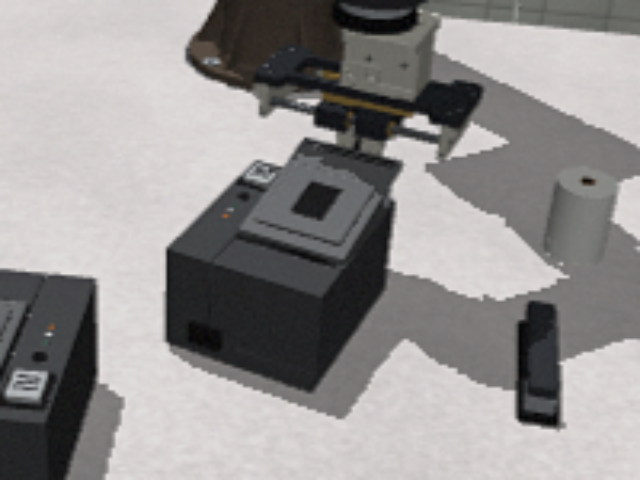

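```bash
python3 -m crank '[[[0,0,-0.2,0],[0.04,0,-0.4,0],[0.09,0,-0.6,0],[0.14,0,-0.8,0],[0.2,0,-1.0,0]]]'
python3 - <<'E'
from h import *
p,d,K,R,o=cam("scene"); W=cloud(d,K,R,o)
c,sn=np.cos(np.radians(-15.3)),np.sin(np.radians(-15.3)); D=W[...,:2]-[.5973,.0919]
lx=D@[c,sn]; ly=D@[-sn,c]; z=W[...,2]
for a in np.arange(-.11,.04,.02):
    k=(ly>-.02)&(ly<.06)&(z>.1)&(z<.2)&(lx>=a)&(lx<a+.01); print(a.round(3),k.sum(),np.nanmedian(z[k]).round(4) if k.any() else 0)
s=arm.get_state();print(s["eef_pos"],s["force"])
E
```

```text
t: 7.92
eef_pos: [0.5008, 0.1401, 0.1213]
ee_rot: [-3.142, -0.0, -0.268]
force: [-1.0, -0.4, 0.4]
width: 0.0004
gripper_force: 0.3
-0.11 12 0.1676
-0.09 82 0.1597
-0.07 128 0.1538
-0.05 70 0.1479
-0.03 79 0.1409
-0.01 94 0.1339
0.01 95 0.1257
0.03 119 0.114
[0.50117752 0.14016494 0.12193888] [-1.12623519 -1.29887274  0.77746809]
```

```bash
python3 -m crank '[[[0.09,0,-0.27,0],[0.19,0,-0.5,0],[0.28,0,-0.7,0],[0.38,0,-0.9,0],[0.52,0,-1.15,0],[0.68,0,-1.4,0],[0.84,0,-1.63,0],[1.01,0,-1.86,0],[1.2,0,-2.08,0],[1.4,0,-2.28,0],[1.6,0,-2.48,0],[1.8,0,-2.66,0]]]'
cat > th.py <<'E'
from h import *
p,d,K,R,o=cam("scene"); W=cloud(d,K,R,o)
c,sn=np.cos(np.radians(-15.3)),np.sin(np.radians(-15.3)); D=W[...,:2]-[.5973,.0919]
lx=D@[c,sn]; ly=D@[-sn,c]; z=W[...,2]
for r in arm.trace("cover","scene")[:2]:
    k=cv2.erode(r["mask"].astype(np.uint8),np.ones((3,3)))>0; k&=(abs(lx)<.16)&(abs(ly)<.1)&(z>.11)
    if k.sum()>20:
        f=np.polyfit(z[k],lx[k],1); print(r["score"],k.sum(),"theta~",np.arctan2(1,-f[0]),"zmax",z[k].max())
s=arm.get_state(); e=s["eef_pos"][:2]-np.array([.5973,.0919]); print("tcp local",e@[c,sn],e@[-sn,c],s["eef_pos"][2],s["force"])
E
python3 th.py
```

```text
t: 9.48
eef_pos: [0.5443, 0.1282, 0.1877]
ee_rot: [-3.142, -0.0, -0.268]
force: [-0.7, -0.5, -0.2]
width: 0.0004
gripper_force: 0.2
0.55 1625 theta~ 0.8956681762532364 zmax 0.2194815122410368
tcp local -0.060313133375666454 0.021158224842013826 0.1879317005558612 [-0.69318548 -0.05071778  0.63831554]
```

```bash
python3 -m crank '[[[0.22,0,-0.25,0],[0.45,0,-0.5,0],[0.69,0,-0.72,0],[0.93,0,-0.93,0],[1.18,0,-1.14,0],[1.44,0,-1.33,0],[1.7,0,-1.42,0],[1.97,0,-1.5,0],[2.24,0,-1.57,0],[2.51,0,-1.62,0],[2.79,0,-1.66,0],[3.06,0,-1.69,0]]]'
python3 th.py
```

```text
t: 11.08
eef_pos: [0.6182, 0.1079, 0.2297]
ee_rot: [3.142, 0.0, -0.268]
force: [0.2, 0.1, 0.5]
width: -0.0001
gripper_force: 0.0
0.65 1521 theta~ 1.4814486375272362 zmax 0.24568693527940222
tcp local 0.01614883001436284 0.020929712187590023 0.22950797282719176 [-0.00224472 -0.27828079 -0.34831506]
```

```bash
python3 -m crank '[[[0.2,0,0,0],[0.4,0,0,0],[0.6,0,0,0],[0.75,0,0,0],[0.9,0,0,0],[1.05,0,0,0],[1.2,0,0,0],[1.35,0,0,0],[1.5,0,0,0],[1.65,0,0,0],[1.8,0,0,0],[1.9,0,0,0]]]'
python3 th.py
```

```text
t: 12.68
eef_pos: [0.6637, 0.0954, 0.2296]
ee_rot: [3.142, 0.0, -0.268]
force: [0.4, -0.9, 0.5]
width: 0.0008
gripper_force: 0.0
0.6 1164 theta~ 1.8807040306185774 zmax 0.23692552572835995
tcp local 0.06318093321798932 0.020853777266077324 0.22954412199232 [-0.16232277  0.37360713  0.41939158]
```

Open on its stop (about 1.9 rad). I back off the way I came and up, then check.

```bash
python3 -m crank '[[[-0.5,0,0,0],[-1.5,0,-0.3,0],[-3,0,-0.8,0],[-5,0,-1,0],[-6.5,0,-1,0],[-7,0,-1,0],[-7,0,-1,0],[-7,0,-1,0]]]'
python3 th.py
python3 - <<'E'
from h import *
save(np.vstack([cv2.resize(cam(n)[0],(400,300)) for n in("scene","side")]),'i.png')
E
```

```text
t: 13.78
eef_pos: [0.4953, 0.1418, 0.2547]
ee_rot: [3.142, -0.0, -0.268]
force: [0.8, 0.3, 0.7]
width: 0.0004
gripper_force: 0.0
0.7 1100 theta~ 1.880920142655317 zmax 0.23777709408200376
tcp local -0.11141085620956862 0.02104199684819439 0.25428387385478635 [0.01289517 0.90239382 0.07265109]
```

View pics/i.png

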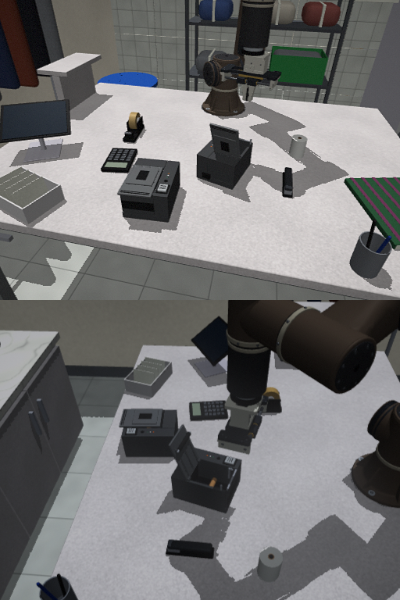

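The cover stands open, leaning back (scene 222, 130; side 185, 450). The printer and the bystanders are where they were, and the gripper is clear.

```bash
python3 -c "
from station import arm; print(arm.job_done())"
```

```text
the job is handed in; nothing more can be done
None
```

The printer's cover rests fully open on its stop at about 1.9 rad; the key press popped it, I pushed it over against its front lip edge (the tool only points down, so not from straight beneath), and I handed the job in at about 14 s with the printer and other items where they were.

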